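# Clear the drying tray and peg the mixing beaker

### The arm

A 7-joint arm with a two-finger parallel gripper is mounted at the origin on the work surface. World frame = base frame: x ahead of the robot, y to its left, z up, the work surface at z = 0. Lengths are in mm, angles in rad, forces in N, time in s.
With the tool pointing down it reaches from about 400 to 875 mm from the base axis. Payload 4.4 kg.
Tool frame: the origin (TCP) lies midway between the tips of the shut fingers; the grasp point (between the pads) lies 19 mm behind it; z points along the fingers, y is the line along which they close (so a half turn about z gives the same grasp; the last joint's range is limited). The gripper opens to 85 mm and grips with 20 to 120 N. Pads are 22 mm wide; open, the fingers measure 114 mm over their backs; the gripper's body (76 mm by 85 mm) begins 54 mm behind the grasp point. The pads swing forward as they close: fully open they stand 13 mm farther back than shut.
Start: joints at [1.146, 0.628, 0.038, 1.517, -0.027, 0.996, -0.02], TCP at [228.277, -608.611, 209.613] pointing down, gripper open.
Joint ranges: [-3.06, 3.06], [-0.37, 2.12], [-1.25, 1.32], [0.18, 2.47], [-1.1, 4.24], [0.23, 1.98], [-2.94, 2.94]. Speed limits (rad/s): [2.57, 2.57, 3.14, 3.14, 3.14, 3.14, 3.14].

### API

Orientations are given as a unit quaternion [x, y, z, w].
In Python, from workcell import monitor, get_image, job gives the robot as it stands.
- The arm moves only by the shell command python3 -m pendant 'ROWS' [OPENING] [FORCE]. ROWS is JSON, a list of rows, each an object with "translation": the shift along the tool's x, y, z in mm, a list of three; "roll": the turn about the tool's z in rad. In form: [{"translation": [x, y, z], "roll": roll}, ...]. A call has 1 to 12 rows; each row is the pose to reach, as a shift and turn from the pose commanded when the call began, along the tool's axes at that moment; what a row does not reach only later rows make up. A row lasts 1/10 s, in which the tool goes at most 50 mm and 8.59 degrees, less where a joint would pass 70% of its speed; a pose out of reach is approached as far as the arm can. A call with a gripper value outside its range is refused whole. OPENING is the closure, from 0 (fully open) to 1 (shut), set as the call begins (- or left out, the last holds). The fingers move at their own pace and stop on an object; FORCE is the grip in N (left out, the last holds). Time passes only in rows, so rows that repeat a pose let the fingers close. It gives the time, the measured TCP pose, the force, the opening and the grip force at its end, in the units of the state.
- monitor.observe(): the state, without advancing time (a new reading comes with each control period).
- get_image(name): name is "scene" or "top" or "wrist"; returns a dict with "pixels" (384x512x3 uint8, red, green, blue), "vfov" (degrees; the focal length in pixels is half the picture's height over the tangent of half this angle, whatever the lens; pixels are square), "cx", "cy" (the principal point, pixels), "rvec" (rotation vector, rad) and "tvec" (3), from world to camera coordinates, as OpenCV has them. Camera axes: x right, y down, z forward; pixel columns grow to the right and rows downward; lengths in mm; the calibration is good to about 2 mm. A picture is of the moment at which its call begins. There is no depth.
- job.hand_in(): hands the job in; it is judged then, once.
The state is a dict: "time_s": time; "joint_pos": joint angles; "dq": joint speeds; "joint_torque": joint torques, N m; "ee_pos": TCP position; "ee_rot": TCP orientation; "force": force on the tool from outside, world axes, zero at the start; "torque": the same for the moment, N m; "finger_gap": finger opening in mm; "finger_force": force on a finger pad.
Only numpy, scipy, OpenCV 4.12 (cv2) and the standard library are available. Lean on these libraries where they do the work, as an engineer would, in place of code of your own. Each camera call takes 0.05 s, during which the arm holds its last target. There are 200 camera calls.

### The job

The washed blue mixing beaker must go upside down on the bare peg of the drying tray. First free the tray: take the metal can by its red-gripped handle off the little trivet, keep it upright, set it down (no dropping) wholly on the round cork mat and let go. Then take the beaker from its sloping cradle, turn it mouth down and lower it over the bare peg until its rim rests on the peg's foot before letting go; leave everything else where it is.

Things in the scene. Friction and masses are not known exactly. Their poses are not given: they have to be found in the camera images.
- beaker: Blue plastic mixing beaker with a yellow band at its closed end: straight round cup, outer diameter 56 mm, 95 mm long, wall 3 mm, floor 4 mm, 60 g, empty. Origin at the centre of the closed end's outside; its z axis runs along its axis from the closed end to the open mouth. It starts lying in the cradle, mouth downhill, its axis 30 degrees below level.
- beaker_rim (a point): Centre of the beaker's open mouth, at the rim (95 mm from the beaker's origin along its z).
- cradle: Fixed draining cradle: wooden board 130 x 60 x 10 mm with two steel rods (8 mm, 37 mm between centres) sloping down 30 degrees towards the cradle's +x, turned up at the low end as a stop for the beaker's rim. Narrower than the beaker, so fingers can straddle it. Origin under its centre, z up; the middle of the lying beaker's axis is 70 mm above the origin.
- peg_bare: The bare green drying peg on the tray, fixed, where the beaker must go: a round foot 68 mm wide and 12 mm thick, on it a tapered peg 40 mm wide at the bottom and 14 mm at the tip, tip 87 mm above the origin. Origin at the centre of the foot's underside, 6 mm above the table; z up.
- peg_bare_seat (a point): Centre of the upper face of the bare peg's foot, 18 mm above the table, on the peg's axis: the beaker's rim must rest on this face.
- peg_used: An identical fixed peg on the tray, already taken by the white beaker. Same origin as on the bare peg.
- used_beaker: White beaker of the same size, upside down on the used peg, loose; leave alone. Origin at the centre of its closed end (on top, 113 mm above the table), z towards its mouth (down).
- tray: Fixed steel drying tray, 120 x 320 mm, 6 mm thick; long side along its y. Origin under its centre. The two pegs and the trivet stand on it in a row 100 mm apart, in any order.
- trivet: Fixed round steel trivet on the tray, 76 mm wide, 20 mm high (top 26 mm above the table). Origin at its underside's centre.
- can: Bare metal can, 300 g, empty: 64 mm wide at the bottom, 72 mm at the rim, 75 mm high, with a rigid arched handle over the mouth in its y-z plane, 82 mm wide overall. Origin at the centre of its underside, z up. Starts on the trivet.
- can_grip (a point): Middle of the can's red handle grip, 132 mm above the can's origin: a level round bar 14 mm thick and 44 mm long along the can's y axis.
- mat: Fixed round cork mat, 130 mm wide and 6 mm thick, where the can must go. Origin at the centre of its underside, on the table.
- jar: Clear jar with blue lid, 60 mm wide, 100 mm high, loose; leave alone. Origin under its centre.
- fragment: Pale stone fragment about 60 x 70 x 57 mm, loose; leave alone. Origin under its centre.
- chisel: Steel stone chisel, about 200 mm long along its x, 12 mm high, loose; leave alone. Origin at the underside near its middle.
- mallet: Round wooden mallet lying down, 260 mm long along its x, head 84 mm wide towards +x, loose; leave alone. Origin on the table under the back of the head.
- bottle: Amber bottle with black cap, 50 mm wide, 150 mm high, loose; leave alone. Origin under its centre.
- tin: Red wax tin, 60 mm wide, 35 mm high, loose; leave alone. Origin under its centre.
- brush: Hand brush lying along its x, loose; leave alone. Origin under its middle.
Things that resemble listed ones, but are neither listed nor needed, are in the scene too. What is shaped like the beaker but orange or pink is not meant.

How it is judged (in metres and radians):
On the way, in this order (a step that is already met when the one before it is completed fails the run):
1. the can is down on the cork mat while the fingers still hold it (set down, not dropped) (horizontal distance between can and mat below 0.03 m and z of can in the frame of mat below 0.014 m and contact force between the fingers and can above 0.3 N), for 0.1 s.
2. the can stands upright on the cork mat, let go (horizontal distance between can and mat below 0.03 m and z of can in the frame of mat below 0.011 m and angle between can's own z axis and vertical below 0.08 rad and linear speed of can below 0.02 m/s and angular speed of can below 0.2 rad/s and contact force between the fingers and can below 0.05 N), for 0.2 s.
3. the beaker is mouth down on the bare peg, rim on its foot, while the fingers still hold it (lowered, not dropped) (angle between beaker's own z axis and vertical above 3.04 rad and horizontal distance between beaker_rim and peg_bare_seat below 0.009 m and z of beaker_rim in the frame of peg_bare_seat below 0.008 m and contact force between the fingers and beaker above 0.3 N), for 0.1 s.
At the end, for the whole second after the job is handed in: The beaker is upside down on the bare peg (within about 6 degrees of vertical, rim centre within 9 mm of the peg's axis and rim within 5 mm of the foot's upper face), and the can stands upright wholly on the cork mat (centre within 30 mm of the mat's centre); both are released and at rest (all of step 2 and angle between beaker's own z axis and vertical above 3.04 rad and horizontal distance between beaker_rim and peg_bare_seat below 0.009 m and z of beaker_rim in the frame of peg_bare_seat below 0.005 m and linear speed of beaker below 0.02 m/s and angular speed of beaker below 0.2 rad/s and contact force between the fingers and beaker below 0.05 N); the robot touches nothing.
It fails at once if the can is tipped more than about 34 degrees (angle between can's own z axis and vertical above 0.6 rad).
It fails at once if the white beaker, jar, stone fragment, chisel, mallet, brush, bottle or tin is shifted more than 20 mm (distance of any of used_beaker, jar, fragment, chisel, mallet, brush, bottle, tin from where it was at the start of the episode above 0.02 m).
It also fails if it takes over 67 s, if anything falls off the work surface, if the arm or the gripper's body presses on something with over 40 N, if the wrist force passes 120 N, or if a joint passes its speed limit or range.

## Working session

There is one attempt and no reset: what is moved stays moved. The work goes in short steps, Python scripts to look and compute and a shell command to move; the robot and the scene stay as the last step left them, time stands still between calls to the robot, and variables do not carry over. Pictures are saved under pics/ and viewed, at most 10 in all, crops included, and the job is handed in when it is done.

```bash
mkdir -p pics; ls; cat > h.py <<'E'
import numpy as np,cv2,json
from scipy.spatial.transform import Rotation as R
from workcell import monitor,get_image,job
def cam(d):
    h=d["pixels"].shape[0]; f=h/2/np.tan(np.radians(d["vfov"])/2)
    K=np.array([[f,0,d["cx"]],[0,f,d["cy"]],[0,0,1]]); Rm=cv2.Rodrigues(np.array(d["rvec"],float))[0]
    t=np.array(d["tvec"],float); return K,Rm,t
def ray(d,uv):
    K,Rm,t=cam(d); return -Rm.T@t, Rm.T@np.linalg.solve(K,[uv[0],uv[1],1.])
def onz(d,uv,z):
    c,r=ray(d,uv); return c+r*(z-c[2])/r[2]
def tri(obs):
    A=np.zeros((3,3));b=np.zeros(3)
    for d,uv in obs:
        c,r=ray(d,uv); r=r/np.linalg.norm(r); P=np.eye(3)-np.outer(r,r);A+=P;b+=P@c
    return np.linalg.solve(A,b)
def proj(d,p):
    K,Rm,t=cam(d); q=K@(Rm@np.asarray(p,float)+t); return q[:2]/q[2]
def save(d,n): cv2.imwrite(f"pics/{n}.png",d["pixels"][:,:,::-1])
E
python3 - <<'E'
from h import *
import pickle
D={n:get_image(n) for n in("scene","top","wrist")}
pickle.dump(D,open("d0.pkl","wb"))
for n in D: print(n,D[n]["vfov"],ray(D[n],(256,192)),[k for k in D[n]])
cv2.imwrite("pics/a.png",np.hstack([cv2.resize(D[n]["pixels"],None,fx=1,fy=1)[:,:,::-1] for n in("top",)]))
save(D["scene"],"b");save(D["wrist"],"c")
print(monitor.observe())
E
```

```text
pics
scene 50.547569776594266 (array([1348.55423339,    6.85430795,  970.78179808]), array([-0.6940286 , -0.01633642, -0.71992887])) ['pixels', 'vfov', 'cx', 'cy', 'rvec', 'tvec']
top 42.22834878175584 (array([2.96317860e+02, 1.04091906e+00, 1.68542117e+03]), array([ 0.08678063, -0.00812055, -0.99645953])) ['pixels', 'vfov', 'cx', 'cy', 'rvec', 'tvec']
wrist 65.4091834675532 (array([ 295.63547468, -583.36415314,  373.60569277]), array([-0.27048406, -0.08760652, -0.95879678])) ['pixels', 'vfov', 'cx', 'cy', 'rvec', 'tvec']
{'time_s': 0.15, 'joint_pos': array([ 1.14618652,  0.62915867,  0.03845761,  1.51811005, -0.0270003 ,
        0.99628435, -0.01997824]), 'dq': array([-0.00066544, -0.00308705,  0.00188874, -0.00231194, -0.00077997,
       -0.00032351,  0.0004658 ]), 'joint_torque': array([ 1.15946365e-03, -5.63796830e+01,  1.22764237e+00, -1.93648303e+01,
        1.11642663e-02,  7.49872997e-03,  9.66818561e-06]), 'ee_pos': array([ 228.1087258 , -608.13834059,  208.89334788]), 'ee_rot': array([ 9.83948484e-01,  1.78451284e-01, -1.34842847e-04, -7.08450267e-04]), 'force': array([ 0.76332653, -0.47378903, -0.54316503]), 'torque': array([-4.89402747e-02,  3.01204001e-02,  2.19700668e-05]), 'finger_force': 0.0, 'finger_gap': 85.6624893642357}
```

View pics/a.png

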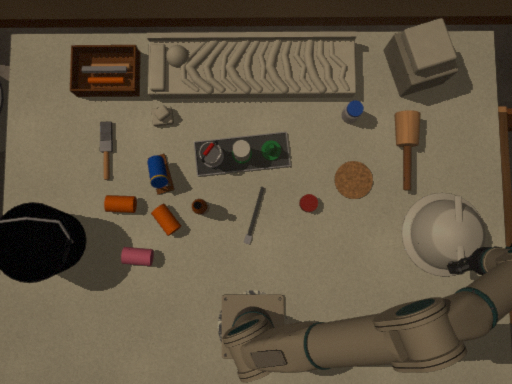

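View pics/b.png

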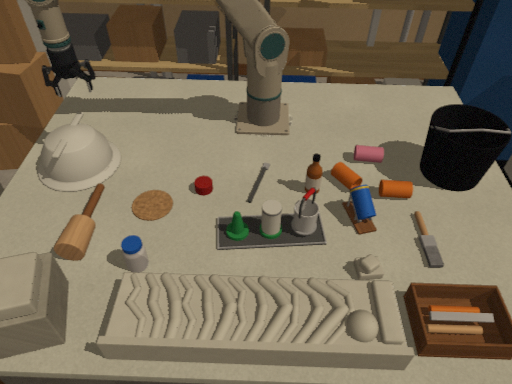

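```bash
python3 - <<'E'
from h import *
import pickle
D=pickle.load(open("d0.pkl","rb"))
T=D["top"]["pixels"];S=D["scene"]["pixels"]
f=lambda a:cv2.resize(a,(400,300),interpolation=cv2.INTER_CUBIC)
o=np.vstack([np.hstack([f(T[120:204,190:302]),f(T[142:202,128:208])]),np.hstack([f(S[180:261,215:323]),f(S[170:245,320:420])])])
cv2.imwrite("pics/d.png",o[:,:,::-1])
def mask(n,lo,hi,box):
    hsv=cv2.cvtColor(D[n]["pixels"],cv2.COLOR_RGB2HSV);m=cv2.inRange(hsv,lo,hi)
    x0,y0,x1,y1=box;k=np.zeros_like(m);k[y0:y1,x0:x1]=m[y0:y1,x0:x1]
    ys,xs=np.nonzero(k);(c,s,a)=cv2.minAreaRect(np.c_[xs,ys].astype(np.float32))
    print(n,len(xs),xs.mean().round(2),ys.mean().round(2),c,s,a);return c
red=((0,150,90),(8,255,255))
for n,b in(("top",(195,135,225,170)),("scene",(290,180,325,220))): mask(n,*red,b)
for n,b in(("top",(330,155,380,205)),("scene",(125,185,180,225))):
    c=mask(n,(8,90,60),(20,255,255),b);print("mat",onz(D[n],c,6))
for n,b in(("top",(255,135,290,170)),("scene",(220,205,255,240))): mask(n,(50,120,40),(80,255,255),b)
for n,b in(("top",(140,145,180,200)),("scene",(340,180,380,230))):
    mask(n,(105,150,50),(125,255,255),b); mask(n,(22,150,80),(35,255,255),b)
E
```

```text
top 44 207.75 148.48 (207.8400115966797, 148.3800048828125) (3.0, 13.600000381469727) 36.869895935058594
scene 60 309.25 192.9 (309.0, 192.99998474121094) (4.242640495300293, 12.727922439575195) 45.0
top 1181 353.26 179.59 (353.0, 179.5) (37.0, 38.0) 90.0
mat [ 483.78089676 -341.84902724    6.        ]
scene 992 151.87 204.79 (151.5, 205.0) (30.0, 41.0) 90.0
mat [ 490.62976196 -345.48450845    6.        ]
top 221 270.19 149.27 (270.5000305175781, 149.50001525878906) (18.335756301879883, 18.335756301879883) 26.56505012512207
scene 416 237.11 228.06 (238.6000213623047, 227.30001831054688) (21.0190372467041, 26.832815170288086) 26.56505012512207
top 365 156.22 170.52 (156.47250366210938, 171.2789764404297) (31.337221145629883, 14.715641021728516) 77.19573211669922
top 0 nan nan (0.0, 0.0) (0.0, 0.0) 0.0
scene 503 362.98 203.5 (362.9938049316406, 203.60166931152344) (28.987049102783203, 17.58547592163086) 75.0685806274414
scene 19 361.11 187.58 (359.2901611328125, 188.10818481445312) (1.8323147296905518, 17.464248657226562) 76.75948333740234<stdin>:12: RuntimeWarning: Mean of empty slice.
  ret = ret.dtype.type(ret / rcount)
```

View pics/d.png

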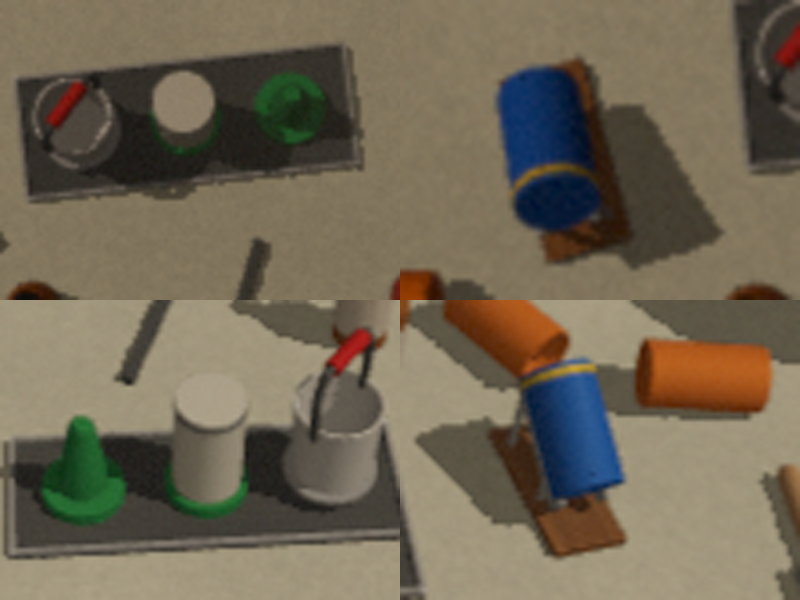

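```bash
python3 - <<'E'
from h import *
import pickle
D=pickle.load(open("d0.pkl","rb"));t,s=D["top"],D["scene"]
g=tri([(t,(207.8,148.4)),(s,(309.1,192.95))]);print("grip",g, proj(t,g),proj(s,g))
# bar ends direction, at grip height
m=np.deg2rad
for a,b,n in(((203.8,153.8),(212.3,143.4),t),):
    d=onz(n,b,g[2])-onz(n,a,g[2]);print("bar yaw",np.degrees(np.arctan2(d[1],d[0])),np.linalg.norm(d))
print("peg tip",tri([(t,(190+297*.28,120+95*.28)),(s,(215+82*.27,180+120*.27))]))
print("foot",onz(t,(190+291*.28,120+108*.28),16),onz(s,(215+84*.27,180+190*.27),16))
print("beaker mid",tri([(t,(156.5,170.5)),(s,(363,202.6))]))
c=tri([(t,(159.2,182.6)),(s,(360.0,187.0))]);print("band/closed",c)
q=[(x/5.+128-80,y/5.+142) for x,y in((555,203),(541,80))]
print([onz(t,q[0],92),onz(t,q[1],60)])
for n,p in(("tray corner",(20,80)),("",(345,45)),("",(360,165)),("",(30,198))): print(n,onz(t,(190+p[0]*.28,120+p[1]*.28),6))
E
```

```text
grip [565.49808815 136.43745675 161.49126784] [208.19068176 148.42793805] [309.54248088 192.95254303]
bar yaw -38.872460012569505 41.85693927421095
peg tip [582.99966114 -66.40738874  90.01975166]
foot [583.89490526 -65.8710286   16.        ] [592.96241903 -63.7477002   16.        ]
beaker mid [509.01028553 312.27042465  68.78252136]
band/closed [466.95323716 301.53412093  92.6532209 ]
[array([466.83157604, 301.01025049,  92.        ]), array([552.18880099, 317.53563656,  60.        ])]
tray corner [614.1090661  193.55461761   6.        ]
 [ 646.60571993 -118.60707544    6.        ]
 [ 530.27232172 -131.58493269    6.        ]
 [499.97648568 183.17332871   6.        ]
```

```bash
cat >> h.py <<'E'
def go(p,yaw_y=None):
    s=monitor.observe(); r=R.from_quat(s["ee_rot"]); M=r.as_matrix()
    y=np.degrees(np.arctan2(M[1,1],M[0,1]))
    out=M.T@(np.asarray(p)-s["ee_pos"]); 
    print("t",s["time_s"],"tcp",s["ee_pos"].round(1),"yaw_y",round(y,1),"tilt",round(float(np.degrees(np.arccos(-M[2,2]))),2),"gap",round(s["finger_gap"],1))
    roll=None if yaw_y is None else round(float(np.radians(-(yaw_y-y))),3)
    print("-> translation",out.round(1),"roll",roll)
E
python3 -c "
from h import *
go([565,136,300],51)"
```

```text
t 0.15 tcp [ 228.1 -608.1  208.9] yaw_y -69.4 tilt 0.08 gap 85.7
-> translation [ 576.8 -578.6  -90.3] roll -2.102
```

```bash
python3 -m pendant '[{"translation":[0,0,-50],"roll":0},{"translation":[20,-20,-90],"roll":-0.1},{"translation":[576.8,-578.6,-90],"roll":-2.1},{"translation":[576.8,-578.6,-90],"roll":-2.1},{"translation":[576.8,-578.6,-90],"roll":-2.1},{"translation":[576.8,-578.6,-90],"roll":-2.1},{"translation":[576.8,-578.6,-90],"roll":-2.1},{"translation":[576.8,-578.6,-90],"roll":-2.1},{"translation":[576.8,-578.6,-90],"roll":-2.1},{"translation":[576.8,-578.6,-90],"roll":-2.1},{"translation":[576.8,-578.6,-90],"roll":-2.1},{"translation":[576.8,-578.6,-90],"roll":-2.1}]' 0
python3 -c "
from h import *
go([565,136,300],51);print(monitor.observe()['joint_pos'])"
```

```text
time_s: 1.35
ee_pos: [446.4, -125.6, 299.8]
ee_rot: [0.555, 0.832, -0.0, 0.0]
force: [1.5, -0.9, 1.1]
finger_gap: 85.4
finger_force: 0.0
t 1.35 tcp [ 446.4 -125.6  299.8] yaw_y 22.6 tilt 0.03 gap 85.4
-> translation [196.1 209.8  -0.3] roll -0.496
[ 0.59385787  0.28236441 -0.4910772   1.87551529  0.15527533  1.02067789
  0.43154875]
```

```bash
python3 -m pendant '[{"translation":[196,210,0],"roll":-0.5},{"translation":[196,210,0],"roll":-0.5},{"translation":[196,210,0],"roll":-0.5},{"translation":[196,210,0],"roll":-0.5},{"translation":[196,210,0],"roll":-0.5},{"translation":[196,210,0],"roll":-0.5},{"translation":[196,210,0],"roll":-0.5},{"translation":[196,210,0],"roll":-0.5},{"translation":[196,210,0],"roll":-0.5}]'
python3 - <<'E'
from h import *
d=get_image("wrist");save(d,"e")
hsv=cv2.cvtColor(d["pixels"],cv2.COLOR_RGB2HSV);m=cv2.inRange(hsv,(0,150,80),(8,255,255))
n,l,st,ce=cv2.connectedComponentsWithStats(m)
for i in range(1,n):
    if st[i,4]>100:
        ys,xs=np.nonzero(l==i);r=cv2.minAreaRect(np.c_[xs,ys].astype(np.float32));print(r,st[i,4],onz(d,r[0],158))
        bx=cv2.boxPoints(r); P=[onz(d,b,158)[:2] for b in bx]
        for k in range(4):
            e=P[k]-P[k-1];print(np.linalg.norm(e).round(1),np.degrees(np.arctan2(e[1],e[0])).round(1))
go([565,136,158-19],51);print(monitor.observe()['joint_pos'])
E
```

```text
time_s: 2.25
ee_pos: [566.0, 131.7, 299.2]
ee_rot: [0.336, 0.942, -0.001, -0.0]
force: [0.8, 0.3, 0.0]
finger_gap: 85.6
finger_force: 0.0
((261.7482604980469, 172.72068786621094), (42.984527587890625, 12.566512107849121), 86.633544921875) 531 [565.75595268 134.62383782 158.        ]
46.1 143.9
12.9 54.2
46.1 -35.5
13.4 -125.7
((34.94404220581055, 201.34678649902344), (40.95054626464844, 46.47629928588867), 46.7357063293457) 1465 [435.65578942 -75.00740861 158.        ]
41.8 174.0
56.3 89.4
40.3 -3.7
58.1 -89.3
t 2.3 tcp [566.1 131.5 299.4] yaw_y 50.7 tilt 0.09 gap 85.3
-> translation [  3.9   3.  160.4] roll -0.005
[ 0.12065245  0.49950618 -0.62678703  1.58019992  0.31212611  1.16471164
  0.31286468]
```

View pics/e.png

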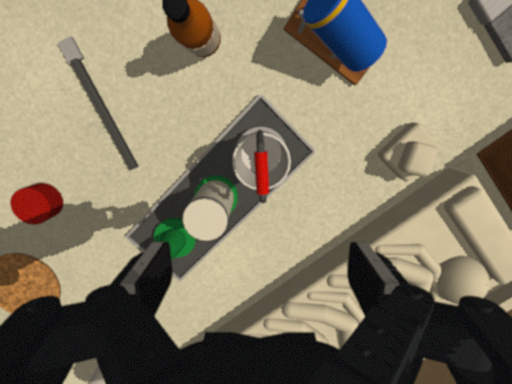

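```bash
python3 -c "
from h import *
go([565.7,135,139],53.5)"
python3 -m pendant '[{"translation":[2.5,2,40],"roll":-0.05},{"translation":[2.5,2,80],"roll":-0.05},{"translation":[2.5,2,120],"roll":-0.05},{"translation":[2.5,2,150],"roll":-0.05},{"translation":[2.5,2,160],"roll":-0.05},{"translation":[2.5,2,160],"roll":-0.05},{"translation":[2.5,2,160],"roll":-0.05}]'
python3 -c "
from h import *
go([565.7,135,139],53.5)"
```

```text
t 2.3 tcp [566.1 131.5 299.4] yaw_y 50.7 tilt 0.09 gap 85.3
-> translation [  2.7   2.7 160.4] roll -0.048
time_s: 3.0
ee_pos: [566.8, 136.6, 141.2]
ee_rot: [0.312, 0.95, 0.001, 0.001]
force: [0.1, 0.3, 0.1]
finger_gap: 85.3
finger_force: 0.0
t 3.0 tcp [566.8 136.6 141.2] yaw_y 53.7 tilt 0.14 gap 85.3
-> translation [-0.  -1.9  2.1] roll 0.003
```

Close, then lift a little at first.

```bash
python3 -m pendant '[{"translation":[0,0,2],"roll":0},{"translation":[0,0,2],"roll":0},{"translation":[0,0,2],"roll":0},{"translation":[0,0,2],"roll":0},{"translation":[0,0,2],"roll":0},{"translation":[0,0,2],"roll":0},{"translation":[0,0,2],"roll":0},{"translation":[0,0,2],"roll":0}]' 1 60
python3 -m pendant '[{"translation":[0,0,-20],"roll":0},{"translation":[0,0,-60],"roll":0},{"translation":[0,0,-100],"roll":0},{"translation":[0,0,-130],"roll":0},{"translation":[0,0,-130],"roll":0},{"translation":[0,0,-130],"roll":0}]'
python3 - <<'E'
from h import *
d=get_image("wrist");save(d,"f")
go([487,-343,272])
E
```

```text
time_s: 3.8
ee_pos: [565.9, 136.4, 138.3]
ee_rot: [0.311, 0.95, -0.0, 0.0]
force: [-1.6, -1.0, 5.5]
finger_gap: 9.5
finger_force: 58.3
time_s: 4.4
ee_pos: [565.4, 136.4, 267.3]
ee_rot: [0.311, 0.95, -0.0, -0.0]
force: [-0.5, -0.1, -2.6]
finger_gap: 9.2
finger_force: 57.8
t 4.45 tcp [564.8 136.  266.3] yaw_y 53.7 tilt 0.15 gap 9.4
-> translation [-220.6 -432.2   -5. ] roll None
```

View pics/f.png

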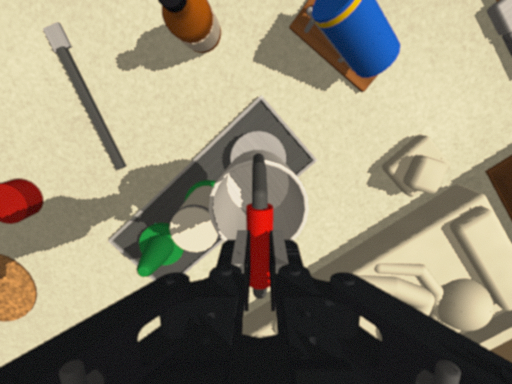

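```bash
python3 -m pendant '[{"translation":[-5,-10,0],"roll":0},{"translation":[-15,-30,0],"roll":0},{"translation":[-30,-59,0],"roll":0},{"translation":[-48,-94,0],"roll":0},{"translation":[-66,-129,0],"roll":0},{"translation":[-84,-164,0],"roll":0},{"translation":[-102,-200,0],"roll":0},{"translation":[-120,-235,0],"roll":0},{"translation":[-138,-270,0],"roll":0},{"translation":[-156,-306,0],"roll":0},{"translation":[-174,-341,0],"roll":0},{"translation":[-188,-368,0],"roll":0}]' 1 60
python3 -m pendant '[{"translation":[-12,-24,0],"roll":0},{"translation":[-22,-43,0],"roll":0},{"translation":[-30,-58,0],"roll":0},{"translation":[-33,-64,0],"roll":0},{"translation":[-33,-64,0],"roll":0},{"translation":[-33,-64,0],"roll":0}]'
python3 - <<'E'
from h import *
import pickle
D={n:get_image(n) for n in("scene","top","wrist")};pickle.dump(D,open("d1.pkl","wb"))
go([487,-343,272])
f=lambda a:cv2.resize(a,(400,300),interpolation=cv2.INTER_CUBIC)
o=np.hstack([f(D["top"]["pixels"][120:240,290:450]),f(D["scene"]["pixels"][120:240,80:240])])
o=np.vstack([o,np.hstack([f(D["wrist"]["pixels"]),f(D["wrist"]["pixels"])])])
cv2.imwrite("pics/g.png",o[:,:,::-1])
E
```

```text
time_s: 5.65
ee_pos: [497.0, -275.0, 265.9]
ee_rot: [0.313, 0.95, -0.001, -0.002]
force: [-0.5, 0.1, -1.9]
finger_gap: 9.5
finger_force: 57.8
time_s: 6.25
ee_pos: [488.7, -340.9, 267.4]
ee_rot: [0.31, 0.951, 0.001, -0.0]
force: [-0.3, 0.7, -1.4]
finger_gap: 9.2
finger_force: 57.8
t 6.4 tcp [ 489.  -340.9  267.8] yaw_y 53.9 tilt 0.03 gap 9.7
-> translation [ 0.4 -2.8 -4.2] roll None
```

View pics/g.png

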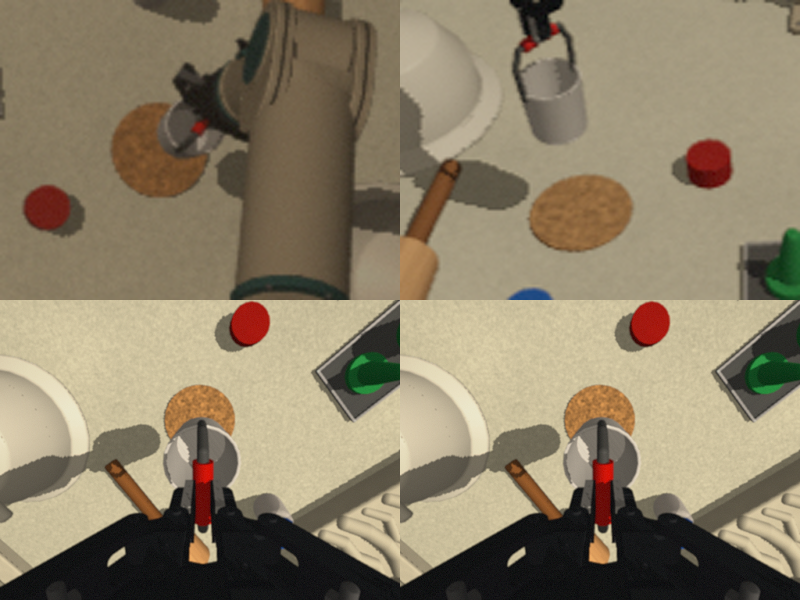

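```bash
python3 -m pendant '[{"translation":[0,-2,15],"roll":0},{"translation":[0,-3,40],"roll":0},{"translation":[0,-3,70],"roll":0},{"translation":[0,-3,100],"roll":0},{"translation":[0,-3,120],"roll":0},{"translation":[0,-3,132],"roll":0},{"translation":[0,-3,139],"roll":0},{"translation":[0,-3,143],"roll":0},{"translation":[0,-3,145],"roll":0},{"translation":[0,-3,145],"roll":0}]'
python3 -m pendant '[{"translation":[0,0,1],"roll":0},{"translation":[0,0,2],"roll":0},{"translation":[0,0,3],"roll":0},{"translation":[0,0,3.5],"roll":0},{"translation":[0,0,4],"roll":0},{"translation":[0,0,4],"roll":0}]'
```

```text
time_s: 7.4
ee_pos: [487.1, -345.0, 123.2]
ee_rot: [0.311, 0.95, -0.0, 0.001]
force: [0.0, -0.5, -2.8]
finger_gap: 9.8
finger_force: 57.8
time_s: 8.0
ee_pos: [486.6, -344.8, 118.6]
ee_rot: [0.311, 0.95, 0.0, -0.0]
force: [0.4, -0.8, -2.7]
finger_gap: 9.5
finger_force: 57.8
```

```bash
python3 -m pendant '[{"translation":[0,0,0.5],"roll":0},{"translation":[0,0,1],"roll":0},{"translation":[0,0,1.5],"roll":0},{"translation":[0,0,2],"roll":0},{"translation":[0,0,2],"roll":0},{"translation":[0,0,2],"roll":0}]'
```

```text
time_s: 8.6
ee_pos: [487.2, -345.9, 118.2]
ee_rot: [0.311, 0.95, -0.001, 0.001]
force: [-1.6, -0.5, 8.5]
finger_gap: 9.4
finger_force: 60.6
```

```bash
python3 -m pendant '[{"translation":[0,0,0],"roll":0},{"translation":[0,0,-1],"roll":0},{"translation":[0,0,-1],"roll":0},{"translation":[0,0,-1],"roll":0},{"translation":[0,0,-1],"roll":0},{"translation":[0,0,-1],"roll":0},{"translation":[0,0,-1],"roll":0},{"translation":[0,0,-1],"roll":0}]' 0
python3 -m pendant '[{"translation":[0,0,-10],"roll":0},{"translation":[0,0,-40],"roll":0},{"translation":[0,0,-80],"roll":0},{"translation":[0,0,-120],"roll":0},{"translation":[0,0,-160],"roll":0},{"translation":[0,0,-170],"roll":0},{"translation":[0,0,-170],"roll":0}]'
python3 - <<'E'
from h import *
d=get_image("wrist");save(d,"i")
go([509,308,290],101)
E
```

```text
time_s: 9.4
ee_pos: [486.6, -344.8, 117.6]
ee_rot: [0.311, 0.95, 0.0, -0.0]
force: [-0.1, -0.3, 0.6]
finger_gap: 85.1
finger_force: 0.0
time_s: 10.1
ee_pos: [487.7, -345.2, 290.1]
ee_rot: [0.311, 0.95, -0.001, 0.002]
force: [-0.1, -0.0, 0.2]
finger_gap: 85.1
finger_force: 0.0
t 10.15 tcp [ 486.5 -344.9  288. ] yaw_y 53.7 tilt 0.05 gap 85.6
-> translation [368.  539.7  -2.5] roll -0.825
```

View pics/i.png

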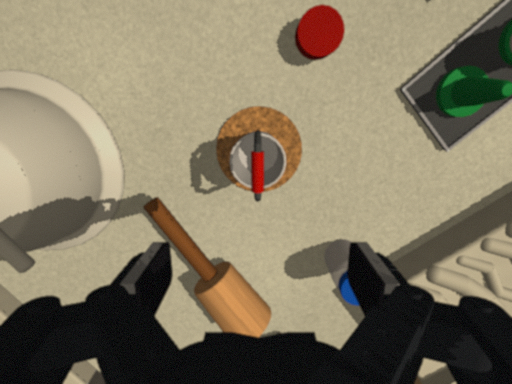

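```bash
python3 -m pendant '[{"translation":[365,540,0],"roll":-0.82},{"translation":[365,540,0],"roll":-0.82},{"translation":[365,540,0],"roll":-0.82},{"translation":[365,540,0],"roll":-0.82},{"translation":[365,540,0],"roll":-0.82},{"translation":[365,540,0],"roll":-0.82},{"translation":[365,540,0],"roll":-0.82},{"translation":[365,540,0],"roll":-0.82},{"translation":[365,540,0],"roll":-0.82},{"translation":[365,540,0],"roll":-0.82},{"translation":[365,540,0],"roll":-0.82},{"translation":[365,540,0],"roll":-0.82}]'
python3 -c "
from h import *
go([495,305,260],101)"
```

```text
time_s: 11.35
ee_pos: [508.6, 255.8, 285.5]
ee_rot: [-0.094, 0.996, -0.001, -0.002]
force: [-0.0, 0.7, 0.3]
finger_gap: 85.6
finger_force: 0.0
t 11.35 tcp [508.6 255.8 285.5] yaw_y 100.7 tilt 0.22 gap 85.6
-> translation [ 4.1 51.  25.4] roll -0.005
```

```bash
python3 -m pendant '[{"translation":[4,50,0],"roll":0}]' >/dev/null; python3 -m pendant '[{"translation":[0,0,0],"roll":0},{"translation":[0,0,0],"roll":0}]'
python3 -c "
from h import *
import pickle
pickle.dump(get_image('wrist'),open('w1.pkl','wb'))"
python3 -m pendant '[{"translation":[40,0,0],"roll":0},{"translation":[60,0,0],"roll":0},{"translation":[60,0,0],"roll":0},{"translation":[60,0,0],"roll":0}]'
python3 - <<'E'
from h import *
import pickle
w1=pickle.load(open('w1.pkl','rb'));w2=get_image('wrist');pickle.dump(w2,open('w2.pkl','wb'))
f=lambda a:cv2.resize(a,(400,300),interpolation=cv2.INTER_AREA)
o=np.hstack([f(w1["pixels"]),f(w2["pixels"])])
a=cv2.resize(w1["pixels"][60:260,140:407],(400,300));b=cv2.resize(w2["pixels"][60:260,140:407],(400,300))
cv2.imwrite("pics/j.png",np.vstack([o,np.hstack([a,b])])[:,:,::-1])
for w in(w1,w2):
    hsv=cv2.cvtColor(w["pixels"],cv2.COLOR_RGB2HSV)
    for nm,lo,hi in(("blue",(105,120,40),(125,255,255)),("yel",(20,120,80),(35,255,255))):
        m=cv2.inRange(hsv,lo,hi);n,l,st,ce=cv2.connectedComponentsWithStats(m)
        i=1+np.argmax(st[1:,4]);ys,xs=np.nonzero(l==i);print(nm,st[i],cv2.minAreaRect(np.c_[xs,ys].astype(np.float32)))
E
```

```text
time_s: 11.65
ee_pos: [494.6, 303.9, 285.6]
ee_rot: [-0.096, 0.995, -0.001, -0.002]
force: [0.3, -0.8, -0.6]
finger_gap: 85.7
finger_force: 0.0
time_s: 12.1
ee_pos: [438.8, 289.8, 287.3]
ee_rot: [-0.092, 0.996, -0.001, 0.0]
force: [-0.3, 0.2, 0.2]
finger_gap: 85.4
finger_force: 0.0
blue [ 241  158   43   54 1736] ((264.2486267089844, 185.5489044189453), (51.390159606933594, 42.675437927246094), 84.42780303955078)
yel [238 151  46  15 139] ((260.9203186035156, 158.80531311035156), (12.638612747192383, 45.099891662597656), 86.18592071533203)
blue [ 245  203   41   46 1303] ((267.014892578125, 226.64852905273438), (43.483123779296875, 40.49801254272461), 84.2894058227539)
yel [243 197  43  15 103] ((264.6959533691406, 205.34573364257812), (11.774003028869629, 42.29656982421875), 83.21102905273438)
```

View pics/j.png

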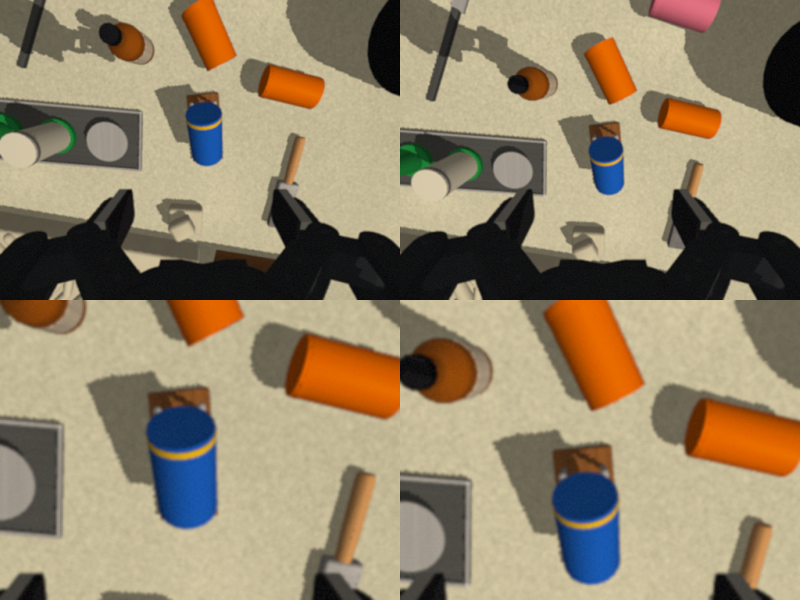

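```bash
python3 - <<'E'
from h import *
import pickle
D=pickle.load(open("d0.pkl","rb"));t,s=D["top"],D["scene"];w1=pickle.load(open('w1.pkl','rb'));w2=pickle.load(open('w2.pkl','rb'))
o=[(w1,(261.5,145.5)),(w2,(263.5,190.2))]
print(tri(o)); c=tri(o+[(t,(159.2,182.6))]);print(c)
# lateral line: left/right silhouette of blue, mid points at near and far rows
for w in(w1,w2):
    hsv=cv2.cvtColor(w["pixels"],cv2.COLOR_RGB2HSV);m=cv2.inRange(hsv,(105,120,40),(125,255,255))
    n,l,st,ce=cv2.connectedComponentsWithStats(m);i=1+np.argmax(st[1:,4])
    top,hh=st[i,1],st[i,3]
    for fr,z in((.3,83),(.75,58)):
        r=int(top+fr*hh);xs=np.nonzero(l[r]==i)[0];print("axis pt",onz(w,((xs[0]+xs[-1])/2,r),z+20),len(xs))
for yaw in (10,11.5,13):
    a=np.radians(yaw);u=np.array([np.cos(a)*.866,np.sin(a)*.866,-.5])
    print(yaw,c+30*u,[proj(w,c+95*u).round(1) for w in(w1,w2,t,s)])
go(c+30*np.array([.85,.166,-.5])-[0,0,19],101)
E
```

```text
[470.85435561 300.94494416  87.89651499]
[468.29905731 300.27625751  95.77181368]
axis pt [501.68777276 309.17115222 103.        ] 41
axis pt [538.18658071 319.31880775  78.        ] 37
axis pt [499.01875502 308.85547935 103.        ] 39
axis pt [538.07237875 318.98334835  78.        ] 34
10 [493.88436273 304.78763717  80.77181368] [array([259.8, 198.5]), array([262.6, 234.7]), array([157.8, 159.4]), array([365.1, 217.2])]
11.5 [493.75750113 305.45583645  80.77181368] [array([261.3, 198.5]), array([264.1, 234.7]), array([157.1, 159.5]), array([365.8, 217.2])]
13 [493.61319159 306.1204859   80.77181368] [array([262.8, 198.5]), array([265.5, 234.7]), array([156.5, 159.7]), array([366.5, 217.1])]
t 12.15 tcp [439.2 290.2 287.3] yaw_y 100.5 tilt 0.06 gap 85.8
-> translation [-56.4   5.  225.6] roll -0.008
```

```bash
python3 -c "
from h import *
go([493.5,306.8,61],104.5)"
```

```text
t 12.15 tcp [439.2 290.2 287.3] yaw_y 100.5 tilt 0.06 gap 85.8
-> translation [-56.4   6.6 226.4] roll -0.069
```

```bash
python3 -m pendant '[{"translation":[-30,3,30],"roll":-0.03},{"translation":[-56.5,6.5,65],"roll":-0.07},{"translation":[-56.5,6.5,105],"roll":-0.07},{"translation":[-56.5,6.5,145],"roll":-0.07},{"translation":[-56.5,6.5,180],"roll":-0.07},{"translation":[-56.5,6.5,210],"roll":-0.07},{"translation":[-56.5,6.5,226],"roll":-0.07},{"translation":[-56.5,6.5,226],"roll":-0.07},{"translation":[-56.5,6.5,226],"roll":-0.07}]'
python3 -m pendant '[{"translation":[0,0,0],"roll":0},{"translation":[0,0,0],"roll":0},{"translation":[0,0,0],"roll":0},{"translation":[0,0,0],"roll":0},{"translation":[0,0,0],"roll":0},{"translation":[0,0,0],"roll":0},{"translation":[0,0,0],"roll":0}]' 1 25
python3 -c "
from h import *
go([493.5,306.8,61],104.5)"
```

```text
time_s: 13.05
ee_pos: [492.8, 309.2, 62.2]
ee_rot: [-0.128, 0.992, 0.0, 0.001]
force: [0.2, 0.7, 0.1]
finger_gap: 85.7
finger_force: 0.0
time_s: 13.75
ee_pos: [493.3, 306.4, 63.6]
ee_rot: [-0.127, 0.992, -0.002, 0.001]
force: [-0.5, -5.4, 10.5]
finger_gap: 50.8
finger_force: 24.0
t 13.75 tcp [493.3 306.4  63.6] yaw_y 104.6 tilt 0.28 gap 50.8
-> translation [-0.3  0.3  2.6] roll 0.003
```

```bash
python3 -m pendant '[{"translation":[-4,0,-4],"roll":0},{"translation":[-9,0,-7],"roll":0},{"translation":[-15.5,0,-10],"roll":0},{"translation":[-21,0,-12],"roll":0},{"translation":[-27,0,-13.5],"roll":0},{"translation":[-33,0,-14.5],"roll":0},{"translation":[-33,0,-14.5],"roll":0}]' 1 25
python3 - <<'E'
from h import *
d=get_image("scene");w=get_image("wrist")
o=np.hstack([cv2.resize(d["pixels"][130:250,300:460],(400,300),interpolation=cv2.INTER_CUBIC),cv2.resize(w["pixels"],(400,300))])
cv2.imwrite("pics/k.png",o[:,:,::-1]);go([493.5,306.8,61],104.5)
E
```

```text
time_s: 14.45
ee_pos: [524.4, 318.2, 78.3]
ee_rot: [-0.128, 0.992, 0.001, 0.001]
force: [-3.3, -3.4, 12.1]
finger_gap: 49.4
finger_force: 23.2
t 14.55 tcp [524.  318.   78.2] yaw_y 104.7 tilt 0.08 gap 49.3
-> translation [32.4 -3.1 17.1] roll 0.004
```

View pics/k.png

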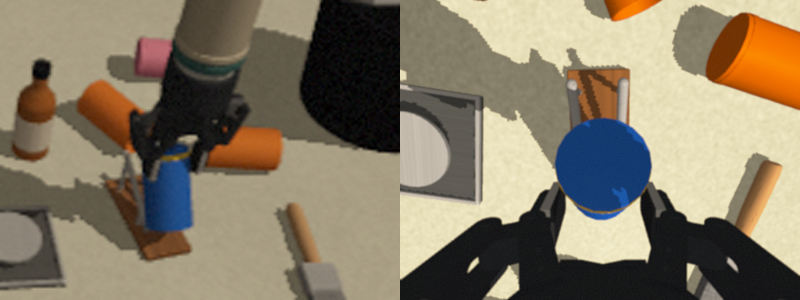

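```bash
python3 -m pendant '[{"translation":[-6,0,-0.5],"roll":0},{"translation":[-12,0,-0.5],"roll":0},{"translation":[-18,0,-0.5],"roll":0},{"translation":[-24,0,0.5],"roll":0},{"translation":[-30,0,2],"roll":0},{"translation":[-36,0,4],"roll":0},{"translation":[-36,0,4],"roll":0}]' 1 25
python3 - <<'E'
from h import *
d=get_image("scene");w=get_image("wrist")
o=np.hstack([cv2.resize(d["pixels"][130:250,300:460],(400,300),interpolation=cv2.INTER_CUBIC),cv2.resize(w["pixels"],(400,300))])
cv2.imwrite("pics/l.png",o[:,:,::-1]);go([493.5,306.8,61],104.5)
E
```

```text
time_s: 15.25
ee_pos: [563.1, 328.5, 75.5]
ee_rot: [-0.128, 0.992, 0.002, 0.004]
force: [2.6, -2.1, 12.2]
finger_gap: 46.0
finger_force: 23.6
t 15.35 tcp [562.7 328.4  75.6] yaw_y 104.7 tilt 0.51 gap 45.8
-> translation [72.5 -3.4 13.9] roll 0.003
```

View pics/l.png

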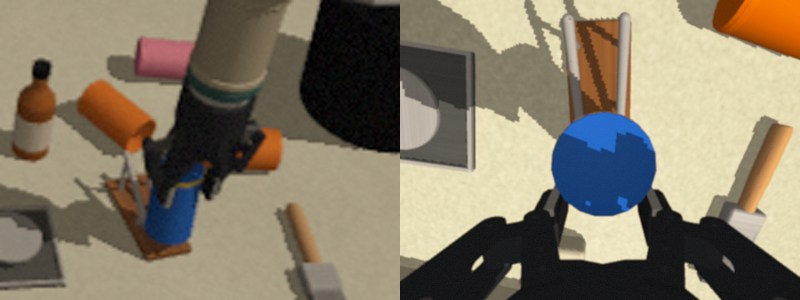

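```bash
cat >> h.py <<'E'
def disc(d):
    """ellipse of the blue closed end in the wrist picture -> centre in world, and tcp offset in tool axes"""
    hsv=cv2.cvtColor(d["pixels"],cv2.COLOR_RGB2HSV);m=cv2.inRange(hsv,(100,120,40),(125,255,255))
    m=cv2.morphologyEx(m,cv2.MORPH_CLOSE,np.ones((9,9)))
    c=max(cv2.findContours(m,cv2.RETR_EXTERNAL,cv2.CHAIN_APPROX_NONE)[0],key=cv2.contourArea)
    e=cv2.fitEllipse(c);cc,r=ray(d,e[0]);r=r/np.linalg.norm(r);K,Rm,t=cam(d)
    dep=K[0,0]*56/max(e[1]);p=cc+r*dep/(Rm@r)[2]
    s=monitor.observe();M=R.from_quat(s["ee_rot"]).as_matrix()
    print("ellipse",np.round(e[0],1),np.round(e[1],1),round(e[2]),"centre",p.round(1),"rel tcp in tool",(M.T@(p-s["ee_pos"])).round(1))
    return p
E
python3 - <<'E'
from h import *
d=get_image("wrist");p=disc(d)
# predicted ellipse ratio for a level disc
a=np.linspace(0,6.28,60);q=np.array([proj(d,p+[28*np.cos(x),28*np.sin(x),0]) for x in a],np.float32);print("level disc:",cv2.fitEllipse(q))
for tl in(-15,-10,-5,5,10,15):
    f=np.array([-.967,-.253,0])*-1;v=np.array([-f[1],f[0],0]);g=f*np.cos(np.radians(tl))+np.array([0,0,np.sin(np.radians(tl))])
    q=np.array([proj(d,p+28*np.cos(x)*g+28*np.sin(x)*v) for x in a],np.float32);print(tl,np.round(cv2.fitEllipse(q)[1],1))
E
```

```text
ellipse [260.4 210. ] [131.4 131.8] 70 centre [534.8 321.1 120.5] rel tcp in tool [ 28.3   0.1 -45.1]
level disc: ((260.37530517578125, 205.9996337890625), (124.30245208740234, 132.09048461914062), 89.0834732055664)
-15 [109.1 132.7]
-10 [115.  132.4]
-5 [120.1 132.2]
5 [127.5 131.9]
10 [129.9 131.8]
15 [131.4 131.8]
```

```bash
python3 -m pendant '[{"translation":[0,0,-3],"roll":0},{"translation":[0,0,-8],"roll":0},{"translation":[0,0,-16],"roll":0},{"translation":[0,0,-30],"roll":0},{"translation":[0,0,-50],"roll":0},{"translation":[0,0,-75],"roll":0},{"translation":[0,0,-105],"roll":0},{"translation":[0,0,-135],"roll":0},{"translation":[0,0,-150],"roll":0},{"translation":[0,0,-150],"roll":0}]' 1 30
python3 - <<'E'
from h import *
d=get_image("wrist");p=disc(d);go([600,-195,226])
E
```

```text
time_s: 16.4
ee_pos: [559.5, 327.6, 224.9]
ee_rot: [-0.128, 0.992, 0.001, 0.002]
force: [-0.1, 1.3, -0.5]
finger_gap: 45.5
finger_force: 29.8
ellipse [260.6 208.4] [130.7 131.3] 42 centre [531.3 320.3 269.3] rel tcp in tool [ 28.1   1.  -46.6]
t 16.45 tcp [558.8 326.4 222.8] yaw_y 104.7 tilt 0.08 gap 45.2
-> translation [  92.7 -514.8   -3.5] roll None
```

```bash
python3 -m pendant '[{"translation":[2,-10,0],"roll":0},{"translation":[6,-32,0],"roll":0},{"translation":[12,-66,0],"roll":0},{"translation":[20,-110,0],"roll":0},{"translation":[28,-155,0],"roll":0},{"translation":[36,-200,0],"roll":0},{"translation":[44,-245,0],"roll":0},{"translation":[52,-290,0],"roll":0},{"translation":[60,-335,0],"roll":0},{"translation":[68,-380,0],"roll":0},{"translation":[76,-420,0],"roll":0},{"translation":[82,-455,0],"roll":0}]'
python3 -m pendant '[{"translation":[5,-26,0],"roll":0},{"translation":[8,-44,0],"roll":0},{"translation":[10,-55,0],"roll":0},{"translation":[11,-60,0],"roll":0},{"translation":[11,-60,0],"roll":0},{"translation":[11,-60,0],"roll":0}]'
python3 - <<'E'
from h import *
import pickle
d=get_image("wrist");p=disc(d);go([600,-195,226])
s=get_image("scene");u=proj(s,p-[0,0,50]);print(u)
x,y=int(u[0]),int(u[1]);x0=max(0,x-70);y0=max(0,y-50);c=s["pixels"][y0:y0+110,x0:x0+140]
o=np.hstack([cv2.resize(c,(400,314),interpolation=cv2.INTER_CUBIC),cv2.resize(d["pixels"],(400,314))]);cv2.imwrite("pics/m.png",o[:,:,::-1])
E
```

```text
time_s: 17.65
ee_pos: [593.1, -138.6, 220.0]
ee_rot: [-0.127, 0.992, -0.0, -0.002]
force: [0.9, 0.2, -1.2]
finger_gap: 45.3
finger_force: 29.8
time_s: 18.25
ee_pos: [599.5, -194.0, 222.0]
ee_rot: [-0.129, 0.992, 0.001, -0.0]
force: [0.2, -0.2, -0.7]
finger_gap: 45.2
finger_force: 29.8
ellipse [260.9 208.5] [130.7 131.9] 52 centre [ 571.4 -201.1  267. ] rel tcp in tool [ 29.1   0.2 -44.8]
t 18.3 tcp [ 599.7 -193.8  222.2] yaw_y 104.9 tilt 0.04 gap 45.6
-> translation [-0.  -1.2 -3.8] roll None
[185.20796776 176.13336747]
```

View pics/m.png

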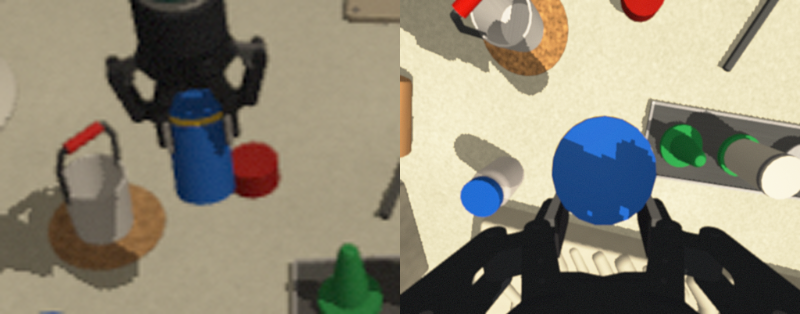

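```bash
python3 -m pendant '[{"translation":[0,0,15],"roll":0},{"translation":[0,0,40],"roll":0},{"translation":[0,0,75],"roll":0},{"translation":[0,0,110],"roll":0},{"translation":[0,0,135],"roll":0},{"translation":[0,0,150],"roll":0},{"translation":[0,0,158],"roll":0},{"translation":[0,0,162],"roll":0},{"translation":[0,0,164],"roll":0},{"translation":[0,0,164],"roll":0}]'
python3 -m pendant '[{"translation":[0,0,2],"roll":0},{"translation":[0,0,4],"roll":0},{"translation":[0,0,6],"roll":0},{"translation":[0,0,6],"roll":0}]'
python3 -c "
from h import *
disc(get_image('wrist'))"
```

```text
time_s: 19.35
ee_pos: [600.3, -195.5, 58.9]
ee_rot: [-0.128, 0.992, -0.0, 0.001]
force: [1.8, 0.0, -0.3]
finger_gap: 45.5
finger_force: 29.8
time_s: 19.75
ee_pos: [599.4, -195.5, 51.9]
ee_rot: [-0.128, 0.992, 0.0, -0.0]
force: [0.6, -0.5, -0.2]
finger_gap: 45.1
finger_force: 29.8
ellipse [260.7 208.2] [131.  131.1] 49 centre [ 571.5 -202.6   96.2] rel tcp in tool [ 29.    0.2 -44.2]
```

```bash
for i in 1 2; do python3 -m pendant '[{"translation":[0,0,1.5],"roll":0},{"translation":[0,0,3],"roll":0},{"translation":[0,0,3],"roll":0}]' | egrep 'ee_pos|force'; done
python3 -c "
from h import *
disc(get_image('wrist'))"
```

```text
ee_pos: [600.6, -195.2, 49.7]
force: [0.5, -0.9, 3.2]
finger_force: 30.4
ee_pos: [603.1, -194.5, 48.6]
force: [2.6, 0.6, 11.4]
finger_force: 31.7
ellipse [260.5 210.3] [131.  131.9] 81 centre [ 575.4 -201.6   93.6] rel tcp in tool [ 28.2   0.2 -45.2]
```

```bash
python3 -m pendant '[{"translation":[0,0,1],"roll":0},{"translation":[0,0,2],"roll":0},{"translation":[0,0,3],"roll":0},{"translation":[0,0,3],"roll":0}]' | egrep 'ee_pos|force|gap'
python3 -c "
from h import *
disc(get_image('wrist'))"
```

```text
ee_pos: [605.9, -194.0, 47.4]
force: [4.8, 2.0, 17.9]
finger_gap: 44.9
finger_force: 30.2
ellipse [260.2 211.5] [130.8 132.8] 87 centre [ 578.2 -201.2   93.3] rel tcp in tool [ 28.1   0.  -46.2]
```

```bash
python3 -m pendant '[{"translation":[0,0,-1],"roll":0},{"translation":[0,0,-3],"roll":0},{"translation":[0,0,-3],"roll":0}]' | egrep 'ee_pos|force|gap'
python3 -m pendant '[{"translation":[0,0,0],"roll":0},{"translation":[0,0,0],"roll":0},{"translation":[0,0,0],"roll":0},{"translation":[0,0,0],"roll":0},{"translation":[0,0,0],"roll":0},{"translation":[0,0,0],"roll":0}]' 0| egrep 'ee_pos|force|gap'
python3 - <<'E'
from h import *
d=get_image('wrist');p=disc(d)
a=np.linspace(0,6.28,60);q=np.array([proj(d,p+[28*np.cos(x),28*np.sin(x),0]) for x in a],np.float32);print("level disc:",cv2.fitEllipse(q))
E
```

```text
ee_pos: [603.0, -194.8, 48.6]
force: [3.4, 1.6, 9.8]
finger_gap: 45.3
finger_force: 29.7
ee_pos: [599.4, -195.4, 45.9]
force: [-0.1, 0.1, -0.1]
finger_gap: 85.1
finger_force: 0.0
ellipse [265.1 240.3] [122.  151.8] 169 centre [ 576.5 -199.7  110. ] rel tcp in tool [ 23.4   1.8 -64. ]
level disc: ((265.11669921875, 235.33815002441406), (139.41139221191406, 152.23043823242188), 88.1968994140625)
```

```bash
python3 - <<'E'
from h import *
d=get_image('wrist')
hsv=cv2.cvtColor(d["pixels"],cv2.COLOR_RGB2HSV)
b=cv2.inRange(hsv,(100,120,40),(125,255,255));y=cv2.inRange(hsv,(20,120,80),(35,255,255))
n,l,st,ce=cv2.connectedComponentsWithStats(b)
for i in range(1,n):
    if st[i,4]>60: print("b",st[i])
n,l,st,ce=cv2.connectedComponentsWithStats(y)
for i in range(1,n):
    if st[i,4]>8: print("y",st[i],ce[i].round())
for r in range(130,330,8):
    xs=np.nonzero(b[r,150:400])[0]+150
    if len(xs): print(r,xs[0],xs[-1],len(xs),hsv[r,xs[len(xs)//2]])
S=get_image("scene");hs=cv2.cvtColor(S["pixels"],cv2.COLOR_RGB2HSV)
bb=cv2.inRange(hs,(105,130,40),(125,255,255));yy=cv2.inRange(hs,(20,120,80),(35,255,255))
for m in(bb,yy):
    n,l,st,ce=cv2.connectedComponentsWithStats(m)
    for i in range(1,n):
        if st[i,4]>8 and st[i,0]<260 and st[i,1]>100: print("scene",st[i],ce[i].round(1))
for q in([576,-200,95],[576,-200,0]): print(proj(d,q).round(),proj(S,q).round())
E
```

```text
b [ 207  159   94   60 2303]
b [  183   199   126   116 11548]
y [194 193 113  47 485] [255. 204.]
162 242 270 29 [107 197  93]
170 230 282 53 [107 214  88]
178 223 288 66 [106 232  87]
186 218 292 75 [109 197  92]
194 213 294 41 [108 218  89]
202 207 296 61 [108 210 114]
210 206 297 81 [108 216 112]
218 198 300 96 [108 211 111]
226 191 298 108 [108 213 157]
234 188 302 115 [107 218 198]
242 185 305 121 [108 211 117]
250 183 307 125 [107 214 174]
258 183 308 126 [107 218 111]
266 183 308 126 [108 213 109]
274 186 305 120 [108 210 200]
282 189 303 115 [107 219 198]
290 195 298 104 [107 214 198]
298 202 291 90 [107 216 197]
306 214 280 67 [108 211 198]
314 237 258 22 [109 175 198]
scene [178 206  19  16 217] [186.8 214.1]
scene [181 219  20  21 275] [191.5 230.3]
scene [122 236  20  18 281] [131.3 244.4]
scene [182 218  15   6  15] [189.  221.6]
[264. 223.] [190. 208.]
[262. 173.] [193. 229.]
```

```bash
cat >> h.py <<'E'
def disc2(d,z=95):
    hsv=cv2.cvtColor(d["pixels"],cv2.COLOR_RGB2HSV);b=cv2.inRange(hsv,(100,120,40),(125,255,255))
    n,l,st,ce=cv2.connectedComponentsWithStats(b);i=1+np.argmax(st[1:,4])
    c=max(cv2.findContours((l==i).astype(np.uint8),cv2.RETR_EXTERNAL,cv2.CHAIN_APPROX_NONE)[0],key=cv2.contourArea)
    e=cv2.fitEllipse(cv2.convexHull(c));p=onz(d,e[0],z);print("disc",np.round(e[0],1),np.round(e[1],1),e[2],p.round(1))
    a=np.linspace(0,6.28,60);q=np.array([proj(d,p+[28*np.cos(x),28*np.sin(x),0]) for x in a],np.float32);print("level",cv2.fitEllipse(q)[1]);return p
E
python3 - <<'E'
from h import *
d=get_image('wrist');p=disc2(d)
S=get_image("scene");print(proj(S,p),proj(S,p-[0,0,95]))
t=get_image("top");hs=cv2.cvtColor(t["pixels"],cv2.COLOR_RGB2HSV);n,l,st,ce=cv2.connectedComponentsWithStats(cv2.inRange(hs,(105,130,40),(125,255,255)))
print([ (st[i].tolist(),ce[i].round(1)) for i in range(1,n) if st[i,4]>20],proj(t,p))
go([*p[:2],46],104.9)
E
```

```text
disc [253.1 259.3] [114.3 126.1] 91.61656188964844 [ 593.5 -200.2   95. ]
level (116.2968521118164, 129.64096069335938)
[189.16179028 212.48275427] [192.5141435  233.26460576]
[([347, 101, 16, 15, 178], array([354.9, 107.9])), ([307, 146, 14, 7, 44], array([312.4, 148.7]))] [313.88260249 142.94034922]
t 22.1 tcp [ 599.7 -195.5   46.1] yaw_y 104.7 tilt 0.0 gap 85.6
-> translation [ 7.1 -3.   0.1] roll -0.003
```

```bash
python3 -m pendant '[{"translation":[4,-2,0],"roll":0},{"translation":[7,-3,0],"roll":0},{"translation":[7,-3,0],"roll":0},{"translation":[7,-3,0],"roll":0}]' | egrep 'ee_pos|force'
python3 -m pendant '[{"translation":[7,-3,0],"roll":0}]' >/dev/null
python3 -c "
from h import *
p=disc2(get_image('wrist'));go([*p[:2],46],104.9)"
```

```text
ee_pos: [593.5, -200.4, 46.2]
force: [0.1, 0.3, 0.2]
finger_force: 0.0
disc [267.8 278.6] [112.6 122.6] 88.50621032714844 [ 590.1 -199.8   95. ]
level (111.18743896484375, 126.67262268066406)
t 22.65 tcp [ 586.3 -205.9   46. ] yaw_y 104.7 tilt 0.09 gap 85.4
-> translation [-5.2  4.9 -0. ] roll -0.003
```

```bash
python3 -m pendant '[{"translation":[-5,5,0],"roll":0},{"translation":[-5,5,0],"roll":0},{"translation":[-5,5,0],"roll":0}]' | egrep 'ee_pos|force'
python3 -m pendant '[{"translation":[0,0,0],"roll":0},{"translation":[0,0,0],"roll":0},{"translation":[0,0,0],"roll":0},{"translation":[0,0,0],"roll":0},{"translation":[0,0,0],"roll":0},{"translation":[0,0,0],"roll":0}]' 1 30 | egrep 'ee_pos|force|gap'
python3 -m pendant '[{"translation":[0,0,-5],"roll":0},{"translation":[0,0,-20],"roll":0},{"translation":[0,0,-50],"roll":0},{"translation":[0,0,-90],"roll":0},{"translation":[0,0,-130],"roll":0},{"translation":[0,0,-155],"roll":0},{"translation":[0,0,-160],"roll":0},{"translation":[0,0,-160],"roll":0}]' | egrep 'ee_pos|force|gap'
python3 - <<'E'
from h import *
import pickle
d=get_image('wrist');pickle.dump(d,open('w3.pkl','wb'));p=disc2(d,monitor.observe()["ee_pos"][2]+49)
go([*p[:2],46],104.9)
hsv=cv2.cvtColor(d["pixels"],cv2.COLOR_RGB2HSV);g=cv2.inRange(hsv,(50,120,40),(80,255,255))
n,l,st,ce=cv2.connectedComponentsWithStats(g)
for i in range(1,n):
    if st[i,4]>60: print(st[i],ce[i])
print("proj foot/tip",proj(d,[586,-66,18]),proj(d,[586,-66,93]))
E
```

```text
ee_pos: [591.6, -198.0, 46.3]
force: [-0.3, -0.2, -0.3]
finger_force: 0.0
ee_pos: [591.5, -198.8, 46.5]
force: [0.2, -0.7, 3.8]
finger_gap: 55.8
finger_force: 31.7
ee_pos: [591.4, -198.9, 207.2]
force: [0.4, -0.7, -1.1]
finger_gap: 56.0
finger_force: 32.0
disc [259.6 272.1] [112.2 126.8] 89.25108337402344 [ 591.4 -199.   254.8]
level (111.7753677368164, 126.3839340209961)
t 24.4 tcp [ 590.6 -198.9  205.8] yaw_y 104.7 tilt 0.05 gap 55.7
-> translation [ -0.9  -0.3 159.8] roll -0.003
[ 337  160   63   57 2665] [367.75384615 189.18724203]
[413 173  55  53 609] [430.27914614 192.09359606]
proj foot/tip [365.36236281 188.49652086] [391.05046318 209.2053289 ]
```

```bash
cat > peg.py <<'E'
from h import *
from scipy.optimize import least_squares
def peg(d,thr):
    hsv=cv2.cvtColor(d["pixels"],cv2.COLOR_RGB2HSV);g=cv2.inRange(hsv,(50,110,30),(80,255,255))
    n,l,st,ce=cv2.connectedComponentsWithStats(g)
    k=[i for i in range(1,n) if st[i,4]>60];u=proj(d,[586,-66,30]);i=min(k,key=lambda i:np.linalg.norm(ce[i]-u))
    c=max(cv2.findContours((l==i).astype(np.uint8),cv2.RETR_EXTERNAL,cv2.CHAIN_APPROX_NONE)[0],key=cv2.contourArea)[:,0]
    W=np.array([onz(d,p,18)[:2] for p in c]) # foot's upper edge lies on a circle r=34 at z=18
    r=least_squares(lambda q:np.hypot(*(W-q).T)-34,[586,-66],loss="cauchy",f_scale=1.0)
    res=np.abs(np.hypot(*(W-r.x).T)-34);print("foot",r.x.round(1),"inliers",(res<2).sum(),len(W))
    tip=W[np.argmax(np.hypot(*(W-r.x).T))]; tp=c[np.argmax(np.hypot(*(W-r.x).T))];print("tip px",tp,"at z=91",onz(d,tp,91).round(1));return r.x
if __name__=="__main__":
    import pickle
    peg(get_image("wrist"),0)
    D=pickle.load(open("d1.pkl","rb"));[peg(D[n],0) for n in("wrist","scene","top")]
E
python3 peg.py; python3 -c "
from h import *
go([587,-66,206],104.9)"
```

```text
foot [585.2 -66.8] inliers 135 175
tip px [398 214] at z=91 [588.  -57.1  91. ]
foot [583.8 -68.4] inliers 120 186
tip px [511 101] at z=91 [591.1 -74.6  91. ]
foot [590.2 -65.8] inliers 39 71
tip px [235 212] at z=91 [582.6 -70.5  91. ]
foot [586.2 -65.5] inliers 27 56
tip px [264 157] at z=91 [548.9 -38.5  91. ]
t 24.45 tcp [ 590.1 -198.9  204.9] yaw_y 104.7 tilt 0.13 gap 55.8
-> translation [-30.8 129.3  -1.1] roll -0.003
```

```bash
python3 -c "
from h import *
go([585,-66.5,206],104.7)"
python3 -m pendant '[{"translation":[-3,12,0],"roll":0},{"translation":[-9,37,0],"roll":0},{"translation":[-17,72,0],"roll":0},{"translation":[-24,101,0],"roll":0},{"translation":[-28,120,0],"roll":0},{"translation":[-28.5,129.5,0],"roll":0},{"translation":[-28.5,129.5,0],"roll":0},{"translation":[-28.5,129.5,0],"roll":0},{"translation":[-28.5,129.5,0],"roll":0}]'
python3 - <<'E'
from h import *
go([585,-66.5,64],104.7)
p=disc2(get_image('wrist'),monitor.observe()["ee_pos"][2]+49)
for n in("top","scene"):
    d=get_image(n);hs=cv2.cvtColor(d["pixels"],cv2.COLOR_RGB2HSV);k,l,st,ce=cv2.connectedComponentsWithStats(cv2.inRange(hs,(100,130,40),(125,255,255)))
    print(n,[(st[i].tolist(),ce[i].round(1).tolist()) for i in range(1,k) if st[i,4]>30],proj(d,p),proj(d,p-[0,0,95]))
E
```

```text
t 24.45 tcp [ 590.1 -198.9  204.9] yaw_y 104.7 tilt 0.13 gap 55.8
-> translation [-28.7 129.3  -1.1] roll 0.001
time_s: 25.35
ee_pos: [585.8, -68.0, 205.7]
ee_rot: [-0.127, 0.992, -0.0, -0.0]
force: [0.5, -0.4, -0.1]
finger_gap: 55.7
finger_force: 32.0
t 25.35 tcp [585.8 -68.  205.7] yaw_y 104.6 tilt 0.05 gap 55.7
-> translation [  0.2   1.7 141.7] roll -0.002
disc [259.4 272.1] [112.2 127. ] 90.5915756225586 [584.9 -68.5 254.7]
level (113.39805603027344, 128.05528259277344)
top [([347, 101, 16, 15, 184], [354.7, 108.1])] [275.52536049 135.95246893] [274.09666074 142.02882013]
scene [([451, 0, 61, 131, 5099], [488.8, 62.0]), ([439, 12, 32, 58, 785], [453.1, 35.8]), ([187, 75, 26, 5, 95], [199.2, 76.8]), ([282, 75, 34, 7, 196], [297.9, 78.5]), ([427, 80, 18, 6, 85], [435.8, 82.3]), ([497, 137, 15, 23, 159], [505.8, 151.6]), ([224, 166, 22, 14, 234], [234.1, 172.5]), ([225, 180, 20, 24, 400], [234.6, 191.6]), ([122, 236, 20, 18, 283], [131.2, 244.3])] [234.05478437 170.78816389] [235.02329711 196.12890225]
```

```bash
python3 -m pendant '[{"translation":[0,1.5,10],"roll":0},{"translation":[0,1.5,30],"roll":0},{"translation":[0,1.5,55],"roll":0},{"translation":[0,1.5,80],"roll":0},{"translation":[0,1.5,100],"roll":0},{"translation":[0,1.5,115],"roll":0},{"translation":[0,1.5,126],"roll":0},{"translation":[0,1.5,132],"roll":0},{"translation":[0,1.5,136],"roll":0},{"translation":[0,1.5,136],"roll":0}]'
python3 -m pendant '[{"translation":[0,0,1],"roll":0},{"translation":[0,0,2],"roll":0},{"translation":[0,0,3],"roll":0},{"translation":[0,0,4],"roll":0},{"translation":[0,0,4],"roll":0},{"translation":[0,0,4],"roll":0}]'
```

```text
time_s: 26.5
ee_pos: [585.6, -64.7, 70.2]
ee_rot: [-0.128, 0.992, 0.0, 0.0]
force: [-0.4, -0.9, -1.3]
finger_gap: 55.7
finger_force: 32.0
time_s: 27.1
ee_pos: [585.5, -64.8, 66.1]
ee_rot: [-0.128, 0.992, 0.0, 0.0]
force: [-0.3, -0.2, 0.2]
finger_gap: 55.8
finger_force: 32.0
```

```bash
for i in 1 2; do python3 -m pendant '[{"translation":[0,-0.5,0.5],"roll":0},{"translation":[0,-0.5,1],"roll":0},{"translation":[0,-0.5,1.5],"roll":0},{"translation":[0,-0.5,1.5],"roll":0}]'|egrep 'ee_pos|force'; done
python3 -c "
from h import *
p=disc2(get_image('wrist'),113)"
```

```text
ee_pos: [585.6, -65.3, 64.6]
force: [0.0, 0.2, -1.4]
finger_force: 32.1
ee_pos: [586.2, -65.3, 64.4]
force: [-1.4, -0.4, 9.0]
finger_force: 32.6
disc [259.5 271.9] [111.1 126.6] 89.54215240478516 [585.5 -65.7 113. ]
level (112.85796356201172, 127.57624816894531)
```

```bash
python3 -m pendant '[{"translation":[0,0,0],"roll":0},{"translation":[0,0,0],"roll":0},{"translation":[0,0,-1],"roll":0}]'|egrep 'ee_pos|force'
python3 -m pendant '[{"translation":[0,0,0],"roll":0},{"translation":[0,0,0],"roll":0},{"translation":[0,0,0],"roll":0},{"translation":[0,0,0],"roll":0},{"translation":[0,0,0],"roll":0}]' 0.15|egrep 'ee_pos|force|gap'
python3 -c "
from h import *
p=disc2(get_image('wrist'),113);go([*p[:2],65])"
```

```text
ee_pos: [585.9, -65.5, 64.6]
force: [0.3, 0.4, -0.4]
finger_force: 32.0
ee_pos: [585.6, -65.7, 64.0]
force: [-0.1, -0.5, -0.0]
finger_gap: 72.3
finger_force: 0.0
disc [256.9 272.7] [112.2 124.1] 91.3973159790039 [585.5 -67.3 113. ]
level (113.1144027709961, 127.87965393066406)
t 28.8 tcp [585.7 -65.7  64. ] yaw_y 104.7 tilt 0.01 gap 72.3
-> translation [ 0.6 -1.4 -1. ] roll None
```

Released and centred; retreat straight up and check numerically.

```bash
python3 -m pendant '[{"translation":[0,-1,-8],"roll":0},{"translation":[0,-1,-25],"roll":0},{"translation":[0,-1,-55],"roll":0},{"translation":[0,-1,-90],"roll":0},{"translation":[0,-1,-130],"roll":0},{"translation":[0,-1,-170],"roll":0},{"translation":[0,-1,-190],"roll":0},{"translation":[0,-1,-190],"roll":0},{"translation":[0,-1,-190],"roll":0}]'|egrep 'ee_pos|force|gap'
python3 - <<'E'
from h import *
d=get_image('wrist');p=disc2(d,113)
s=get_image("scene");hs=cv2.cvtColor(s["pixels"],cv2.COLOR_RGB2HSV)
k,l,st,ce=cv2.connectedComponentsWithStats(cv2.inRange(hs,(100,130,40),(125,255,255)))
print([(st[i].tolist(),ce[i].round(1).tolist()) for i in range(1,k) if st[i,4]>60 and st[i,1]>140],proj(s,p),proj(s,[*p[:2],18]))
m=cv2.inRange(hs,(0,150,90),(8,255,255))[:, :185];k,l,st,ce=cv2.connectedComponentsWithStats(m)
print([(st[i].tolist(),ce[i].round(1).tolist()) for i in range(1,k) if st[i,4]>15],"grip expected",proj(s,[487,-345,138]))
E
```

```text
ee_pos: [585.8, -66.8, 255.1]
force: [-1.0, 0.3, -0.8]
finger_gap: 72.7
finger_force: 0.0
disc [259.3 175.4] [50.3 52.7] 102.6333999633789 [586.7 -67.  113. ]
level (51.86843490600586, 53.206764221191406)
[([227, 202, 18, 15, 212], [235.5, 208.9]), ([227, 216, 20, 21, 315], [236.5, 226.2]), ([122, 236, 20, 18, 282], [131.3, 244.4])] [235.91699282 207.99115601] [236.70300192 229.19604146]
[([138, 169, 12, 9, 32], [143.5, 173.3])] grip expected [144.26209631 174.15031646]
```

The beaker's disc is level and centred on the peg, and the can's handle grip is where it should be, so I'm handing in.

```bash
python3 -c "
from h import *
print(job.hand_in())"
```

```text
the job is handed in; nothing more can be done
None
```

The can stands released on the cork mat and the blue beaker is upside down and released on the bare peg; the job is handed in (hand-in returned no verdict), but I viewed 11 pictures, one over the limit of 10.

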